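# Push a control strip under the nest's spring clip

### The job

The black control strip lies loose in the aluminium assembly nest, short of its stops, and the spring clip is shut in front of it. With one fingertip hold the clip's yellow thumb tab down so that its jaw rises, and with the other fingertip push the strip beneath the jaw until it is fully home and square against both stops; only then let the tab up, so that the jaw closes on the strip, and move clear. Push the strip flat along the nest, do not pick it up, and leave the other things on the bench as they are.

Things in the scene. Friction and masses are not known exactly. Their poses are not given: they have to be found in the camera images.
- nest: Fixed aluminium nest; plate top (the bed) 12 mm above the bench. Origin: bench surface under the clip's pivot. x = push direction (yaw varies), z up. Plate x -100..60, y -75..75 mm. White guides, inner faces y = -58 and 58, x -70..-2, 8 mm above the bed. Bed clear behind the strip. Clip's steel ears: x -5..6, y within 19 mm, up to 27 mm above the bench.
- strip_home (a point): Fixed point where the strip's centre belongs when home: nest x = -20, y = 0, 17 mm above the bench. The strip's far edge then meets both stops (dark steel blocks 8 mm high above the bed, at nest y = -36 and 36, faces at nest x = -6 mm), its rear edge is at nest x = -34 mm.
- clip_tab (a point): Centre of the top of the yellow thumb tab, 39 mm long (nest x) x 34 wide; moves and tilts with the clip. Shut, the tab slopes up away from the pivot: this point is about 31 mm above the bench at nest x = 27, the far end 42 mm. Fully down it is level: top 15.5 mm above the bench (3.5 above the bed, 6.5 below the strip's top), nest x = 8 to 47 mm.
- clip (a joint): Sprung clip's angle about its pivot (22 mm above the bench), rad: 0 shut and empty, about 0.29 resting on the strip, 0.56 tab fully down on its hard stop. Above 0.36 the strip passes under the jaw; fully down leaves 4 mm to spare, so it need not be on the stop. To hold it down takes about 4 N at the tab's far end, 7 N at its middle, more nearer the pivot. It springs shut when let go.
- clip_nose (a point): Lowest line of the jaw's black round nose (6 mm thick, 24 mm wide), at its middle, on the side of the pivot towards nest -x. Shut, it is 5 mm below the strip's top, at nest x = -16 mm, and blocks the strip; pushing against it does not open it.
- strip: The black control strip, a flat rigid part 28 mm (its x, along the push) x 110 mm (its y) x 10 mm thick, about 60 g; origin at the centre of its underside, axes as the nest's when square. It starts flat on the bed between the guides, 3 to 9 mm short of the shut jaw, a little askew.
- strip_mid (a point): Centre of the control strip, half-way up (5 mm above its underside, 14 mm from its long edges). Home against the stops it is at nest x = -20 mm, 17 mm above the bench.
- foam_cap: White foam end cap with a slot, 110 x 40 x 70 mm, standing beside the nest; origin at the centre of its underside. To be left alone.
- wrench: Steel wrench 140 mm long, lying flat behind the nest. To be left alone.
- bottle: Blue bottle, 48 mm across and 125 mm tall, upright; origin at the centre of its underside. To be left alone.
- screw_tub: Red open tub with screws, 60 x 60 x 32 mm; origin at the centre of its underside. To be left alone.
There are look-alikes about, which are no part of the job. What is shaped like the strip but green or turquoise is not meant.

How it is judged:
By the outcome, as a careful person would: the job done as asked, in the order asked, and still so for the second after the job is handed in, with the robot touching nothing.
It also fails if it takes over 38 s, if anything falls off the work surface, if the arm or the gripper's body presses on something with over 40 N, if the wrist force passes 120 N, or if a joint passes its speed limit or range.

### The arm

A 7-joint arm with a two-finger parallel gripper is mounted at the origin on the work surface. World frame = base frame: x ahead of the robot, y to its left, z up, the work surface at z = 0. Lengths are in m, angles in rad, forces in N, time in s.
With the tool pointing down it reaches from about 0.4 to 0.9 m from the base axis. Payload 5.6 kg.
Tool frame: the origin (TCP) lies at the very end of the fingers, on their centre line; the grasp point (between the pads) lies 19 mm behind it (arm.grip_point_offset is the z of the grasp point in the tool frame, in m); z points along the fingers, y is the direction in which the jaws open and shut (so a half turn about z gives the same grasp; the last joint's range is limited). The gripper opens to 92 mm and grips with 3 to 60 N. Pads are 20 mm wide; open, the fingers measure 128 mm over their backs; the gripper's body (75 mm by 189 mm) begins 69 mm behind the grasp point.
Start: joints at [1.219, 0.468, -0.012, 1.603, 0.006, 1.071, -0.056], TCP at [0.198, -0.619, 0.215] pointing down, gripper open.
Joint ranges: [-2.53, 2.53], [-0.31, 2.02], [-1.57, 1.55], [0.28, 2.44], [-1.29, 4.43], [0.15, 1.84], [-2.92, 2.92]. Speed limits (rad/s): [2.57, 2.57, 3.14, 3.14, 3.14, 3.14, 3.14].

### API

Orientations are given as a rotation vector (axis times angle).
In Python, from station import status, snapshot, camera_model, arm, spotter gives the robot as it stands.
- The arm moves only by the tool move_arm, never from a script. Its argument "series" is a list of rows, each a list of 7 numbers: the closure, from -1 (fully open) to 1 (shut), then the shift along the world's x, y, z in mm, then the turn, a rotation vector about the world's x, y, z in degrees. In form: [[fingers, x, y, z, ax, ay, az], ...]. A call has 1 to 12 rows; each row is the pose to reach, as a shift and turn from the pose commanded when the call began; what a row does not reach only later rows make up. A row lasts 1/10 s, in which the tool goes at most 50 mm and 8.59 degrees, less where a joint would pass 70% of its speed; a pose out of reach is approached as far as the arm can. A call with a gripper value outside its range is refused whole. The fingers move at their own pace and stop on an object; the grip force is fixed at half the most. Time passes only in rows, so rows that repeat a pose let the fingers close. It gives the time, the measured TCP pose, the force and the opening at its end, in the units of the state.
- status.state(): the state, without advancing time (a new reading comes with each control period).
- snapshot(name): name is "scene" or "top" or "wrist"; returns the picture (384x512x3 uint8, red, green, blue); there is no depth.
- camera_model(name): a dict with "fx", "fy", "cx", "cy" (pixels), "pose" (4x4, takes a point from camera to world coordinates). Camera axes: x right, y down, z forward; pixel columns grow to the right and rows downward; lengths in m; the calibration is good to about 2 mm. A picture is of the moment at which its call begins: read the wrist's pose just before it. camera_model takes no time and is no camera call; for the wrist camera it gives the pose at the moment of the call.
- arm.finish_job(): hands the job in, once; it reports no verdict.
Trained networks look in the newest picture that a camera, given by its name, has taken for a name from the list of things; names that differ only in an ending like _2 or _b are one class to them, and where a whole thing is asked for, a point or a joint stands for the part that bears it (a point fixed in the world has none). Each returns a list of dicts, best first, with "confidence" (0 to 1); they miss things now and then, are a little off and sometimes report something else, mostly with a low value. They report only what shows in the picture. A call takes as long as a camera call. They do not tell look-alikes from the thing itself.
- spotter.boxes_of(thing, camera): "point" ([x, y, z] in m, in the coordinates of the camera as it stood for that picture, good to about 4 mm: the middle of the surface that is visible of it).
- spotter.silhouettes(thing, camera): "region" (384x512 bool, what is visible of it).
- spotter.tip_of(thing, camera): "point" ([x, y, z] in m, in the coordinates of the camera as it stood for that picture, good to about 4 mm: a listed point, or the origin of a listed thing).
The state is a dict: "time": time; "joint_positions": joint angles; "joint_vel": joint speeds; "effort": joint torques, N m; "tcp_pos": TCP position; "tool_rot": TCP orientation; "wrist_force": force on the tool from outside, world axes, zero at the start; "ft_torque": the same for the moment, N m; "width": finger opening in m.
Only numpy, scipy, OpenCV 4.12 (cv2) and the standard library are available. Lean on these libraries where they do the work, as an engineer would, in place of code of your own. Each camera call takes 0.05 s, during which the arm holds its last target.

## Working session

There is one attempt and no reset: what is moved stays moved. The work goes in short steps, Python scripts to look and compute and a tool call to move; the robot and the scene stay as the last step left them, time stands still between calls to the robot, and variables do not carry over. Pictures are saved under pics/ and viewed, and the job is handed in when it is done.

Besides the shell and the picture viewer there is one more tool, called after "Request:" as name(argument=value, ...), one argument or row to a line, values as JSON. move_arm: Moves the arm, as the interface text tells. Its arguments: {"type":"object","properties":{"series":{"type":"array","items":{"type":"array","items":{"type":"number"}}}},"required":["series"]}

```bash
ls; mkdir -p pics
python3 - <<'E'
from station import status, snapshot, camera_model, arm, spotter
import cv2, numpy as np
print(status.state())
for n in ("scene","top","wrist"):
    im=snapshot(n); cv2.imwrite(f"pics/{n}0.png",cv2.resize(im[:,:,::-1],(800,600),interpolation=cv2.INTER_CUBIC)); np.save(f"pics/{n}0.npy",im)
    m=camera_model(n); print(n,m["fx"],m["fy"],m["cx"],m["cy"]); print(np.round(m["pose"],3))
print(arm.grip_point_offset, dir(arm))
E
```

```text
pics
{'time': 0.0, 'joint_positions': array([ 1.21899082,  0.46837045, -0.01159303,  1.60357242,  0.00602626,
        1.07138478, -0.05629535]), 'joint_vel': array([-2.95656334e-06,  1.14221423e-03, -1.52416229e-03, -1.94863803e-03,
        3.38954583e-04,  1.20151585e-03, -1.92108101e-03]), 'effort': array([ 1.34141310e-04, -5.20568454e+01, -1.26022438e-02, -2.43742454e+01,
       -5.67626464e-02,  1.73938286e-02,  1.72498244e-04]), 'tcp_pos': array([ 0.19730203, -0.61875221,  0.2136659 ]), 'tool_rot': array([-3.10259995e+00, -4.82804965e-01,  6.37993524e-04]), 'wrist_force': array([ 0.46146373, -0.49768737,  0.94795282]), 'ft_torque': array([ 0.03234811,  0.01584011, -0.04815404]), 'width': 0.09210900962540239}
scene 460.1378536774579 460.1378536774579 258.4049495162443 191.70065058121668
[[-0.709  0.587 -0.39   0.933]
 [ 0.705  0.58  -0.409  0.441]
 [-0.014 -0.565 -0.825  0.851]
 [ 0.     0.     0.     1.   ]]
top 417.51403437712906 417.51403437712906 257.89447474379966 187.55953574884464
[[-0.027 -0.987  0.157  0.45 ]
 [-1.     0.029  0.012  0.04 ]
 [-0.016 -0.156 -0.988  0.88 ]
 [ 0.     0.     0.     1.   ]]
wrist 292.51219200580425 292.51219200580425 254.55378956944483 188.8680581591621
[[ 0.304 -0.922 -0.238  0.264]
 [-0.953 -0.295 -0.074 -0.598]
 [-0.002  0.25  -0.968  0.384]
 [ 0.     0.     0.     1.   ]]
-0.0187 ['PlanningError', '__class__', '__delattr__', '__dict__', '__dir__', '__doc__', '__eq__', '__format__', '__ge__', '__getattribute__', '__getstate__', '__gt__', '__hash__', '__init__', '__init_subclass__', '__le__', '__lt__', '__module__', '__ne__', '__new__', '__reduce__', '__reduce_ex__', '__repr__', '__setattr__', '__sizeof__', '__str__', '__subclasshook__', '__weakref__', 'finish_job', 'grip_point_offset']
```

View pics/scene0.png

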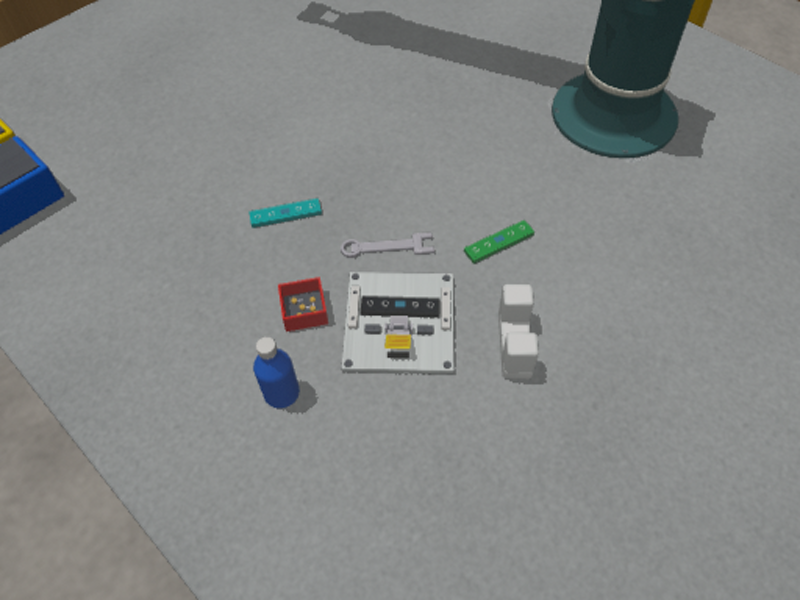

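View pics/top0.png

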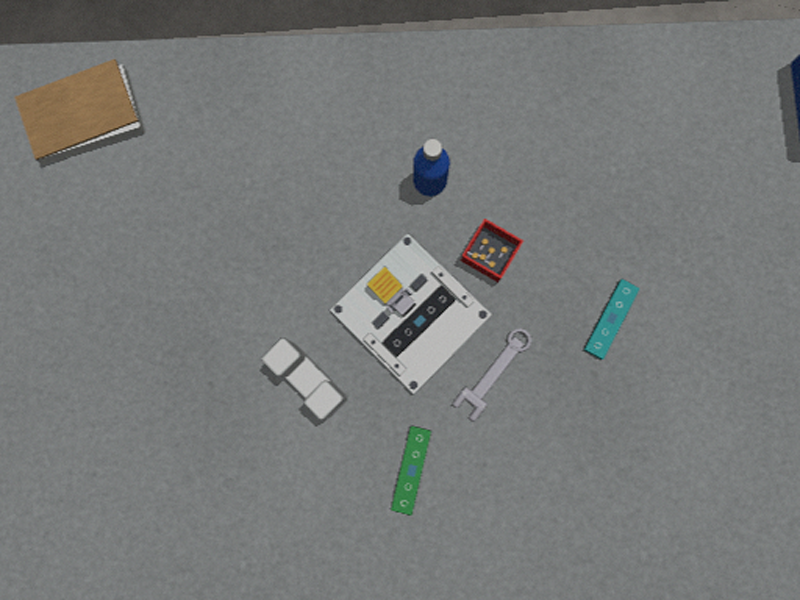

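View pics/wrist0.png

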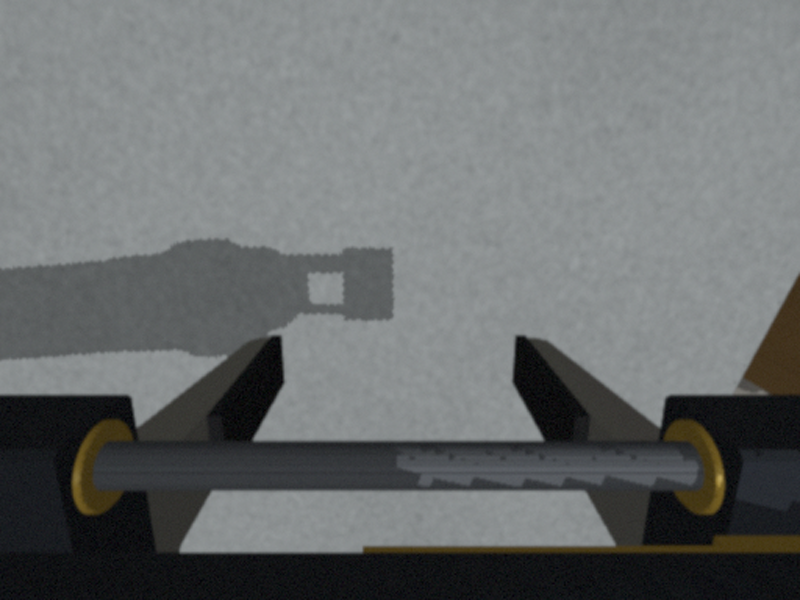

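The black strip to use lies in the nest, at top-view pixel (420,320) in the 800x600 picture. The look-alikes are the green strip at (411,470) and the turquoise one at (611,319), both outside the nest, so I choose the black one. Next I'll measure the nest's plate corners and take a close crop.

Run:
```python
import cv2, numpy as np
t=np.load("pics/top0.npy")[:,:,::-1]; s=np.load("pics/scene0.npy")[:,:,::-1]
a=cv2.resize(t[145:257,205:320],None,fx=6,fy=6,interpolation=cv2.INTER_CUBIC); a=a[:600]
cv2.imwrite("pics/topcrop.png",t[145:245,205:325].repeat(6,0).repeat(6,1))
cv2.imwrite("pics/topcrop.png",cv2.resize(t[145:257,205:325],None,fx=5.3,fy=5.3,interpolation=cv2.INTER_CUBIC))
cv2.imwrite("pics/scenecrop.png",cv2.resize(s[168:243,212:297],None,fx=7.5,fy=7.5,interpolation=cv2.INTER_CUBIC))
```

```text
(no output)
```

View pics/topcrop.png

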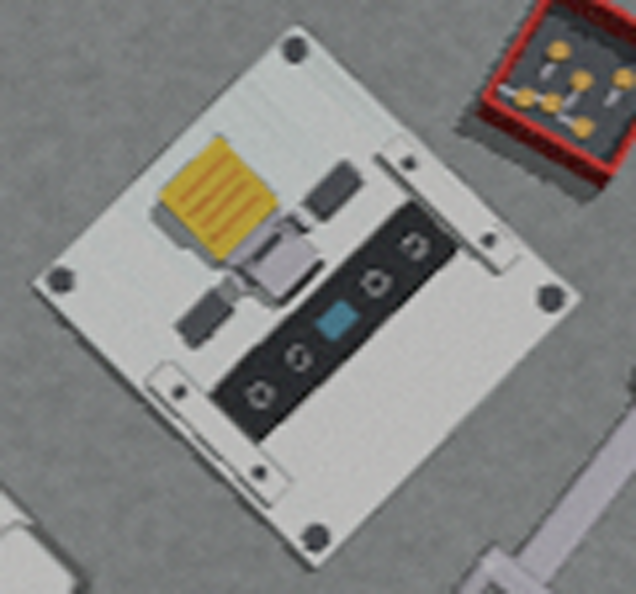

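View pics/scenecrop.png

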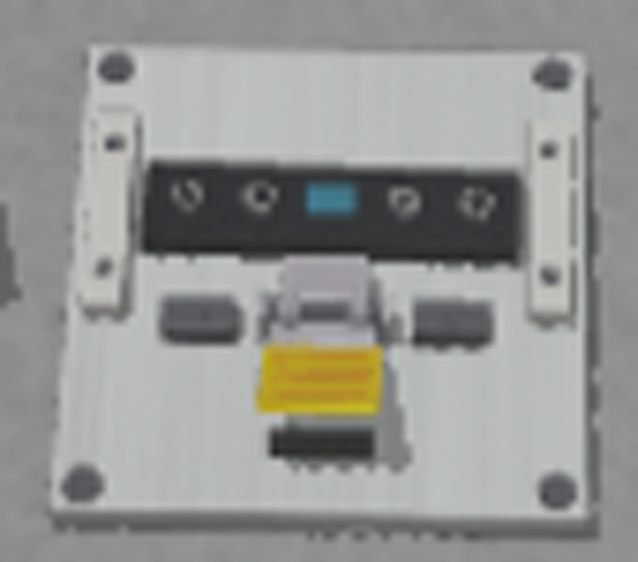

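```bash
cat > h.py <<'E'
import numpy as np, cv2
from scipy.optimize import least_squares
from station import status, snapshot, camera_model, arm, spotter
def ray(n,uv,z,M=None):
    m=M or camera_model(n); P=np.array(m["pose"])
    d=P[:3,:3]@np.array([(uv[0]-m["cx"])/m["fx"],(uv[1]-m["cy"])/m["fy"],1]); o=P[:3,3]
    return o+d*(z-o[2])/d[2]
def fit(W,L):
    W=np.array(W)[:,:2];L=np.array(L)
    def f(p):
        c,s=np.cos(p[2]),np.sin(p[2]); return (L@np.array([[c,s],[-s,c]])+p[:2]-W).ravel()
    best=min((least_squares(f,[*W.mean(0),y0]) for y0 in (0,1.5,3,-1.5)),key=lambda r:r.cost)
    return best.x, best.fun.reshape(-1,2)
tc=lambda p:((p[0]+.5)/5.3-.5+205,(p[1]+.5)/5.3-.5+145)
sc=lambda p:((p[0]+.5)/7.5-.5+212,(p[1]+.5)/7.5-.5+168)
E
python3 - <<'E'
from h import *
np.set_printoptions(precision=4,suppress=True)
L=np.array([[60,75],[60,-75],[-100,75],[-100,-75]])/1000
T=[ray("top",tc(p),.012) for p in [(34,285),(298,27),(315,567),(581,297)]]
S=[ray("scene",sc(p),.012) for p in [(590,512),(55,512),(586,52),(90,45)]]
for W in (T,S,T+S):
    p,r=fit(W,np.vstack([L]*(len(W)//4))); print("nest",p,np.degrees(p[2]));print(r*1000)
c,s=np.cos(p[2]),np.sin(p[2]); R=np.array([[c,-s],[s,c]])
Ls=np.array([[14,55],[14,-55],[-14,55],[-14,-55]])/1000
Ts=[ray("top",tc(q),.022) for q in [(210,393),(410,197),(260,441),(460,248)]]
Ss=[ray("scene",sc(q),.022) for q in [(518,262),(145,250),(520,174),(150,162)]]
for n,W in (("top",Ts),("scene",Ss)):
    W=np.array(W); q,r=fit(W,Ls); pn,_=fit(T if n=="top" else S,L)
    print(n,"strip",q,np.degrees(q[2]-p[2]),"in nest(own cam)",R.T@(q[:2]-pn[:2])*1000); print(r*1000)
for th in ("strip_mid","clip_tab","clip_nose","nest","strip_home","bottle","foam_cap","screw_tub"):
    for cam in ("top","scene"):
        try:
            for d in spotter.tip_of(th,cam)[:2]:
                P=np.array(camera_model(cam)["pose"]); w=P[:3,:3]@d["point"]+P[:3,3]; print(th,cam,round(d["confidence"],2),w,"nest",R.T@(w[:2]-p[:2])*1000)
        except Exception as e: print(th,cam,e)
print(status.state()["time"])
E
```

```text
nest [0.5765 0.0551 0.7611] 43.60707807643826
[[ 0.5048  1.5442]
 [ 2.1911  0.4938]
 [-1.8751 -0.699 ]
 [-0.8208 -1.3391]]
nest [0.5766 0.0569 0.7674] 43.97006580788098
[[ 0.0246  1.7873]
 [-0.0075 -1.0911]
 [-0.3027 -0.7476]
 [ 0.2855  0.0514]]
nest [0.5766 0.056  0.7643] 43.78962055698657
[[ 0.2769  2.4397]
 [ 2.3088  1.7195]
 [-1.7508 -0.172 ]
 [-0.351  -0.4819]
 [ 0.2486  0.893 ]
 [-0.1241 -2.3128]
 [-0.428  -1.2786]
 [-0.1803 -0.807 ]]
top strip [0.5495 0.0303 0.7455] -1.0756038740299458 in nest(own cam) [-36.6459   0.7759]
[[ 0.4256  0.2858]
 [ 0.164  -0.1793]
 [-1.0194  0.2368]
 [ 0.4299 -0.3432]]
scene strip [0.552  0.0341 0.7418] -1.28747413420766 in nest(own cam) [-33.5929   0.5246]
[[-1.7897 -0.0612]
 [ 0.1711 -2.1257]
 [ 0.107   1.7021]
 [ 1.5116  0.4849]]
strip_mid top 0.89 [ 0.5458 -0.2253  0.0056] nest [-216.8617 -181.7589]
strip_mid top 0.82 [0.3542 0.0478 0.0041] nest [-166.2534  147.9478]
strip_mid scene 0.97 [ 0.5448 -0.2312  0.0053] nest [-221.6617 -185.351 ]
strip_mid scene 0.85 [0.5476 0.0309 0.0187] nest [-38.234    1.8882]
clip_tab top 0.84 [0.5969 0.0739 0.02
[... 361 characters left out ...]
trip_home top 0.83 [0.5616 0.0421 0.0177] nest [-20.3911   0.3337]
strip_home top 0.23 [ 0.7512  0.0079 -0.0024] nest [  92.7808 -155.5407]
strip_home scene 0.56 [0.561  0.0409 0.0154] nest [-21.717   -0.1554]
bottle top 0.86 [ 0.7501  0.0059 -0.0001] nest [  90.6397 -156.2738]
bottle top 0.37 [ 0.4704  0.1756 -0.0027] nest [  6.1422 159.7708]
bottle scene 0.9 [0.7493 0.0113 0.0015] nest [  93.8001 -151.7853]
foam_cap top 0.88 [ 0.4714  0.1785 -0.001 ] nest [  8.8554 161.2547]
foam_cap scene 0.92 [0.4769 0.1758 0.0012] nest [ 10.9297 155.4069]
screw_tub top 0.88 [ 0.6433 -0.0723 -0.0009] nest [ -40.6194 -138.8338]
screw_tub scene 0.84 [ 0.6442 -0.0693  0.0022] nest [ -37.917  -137.2874]
0.95
```

Request:
move_arm(
  series=[
    [-1,21.7,39.1,0,0,0,7],
    [-1,43.4,78.2,0,0,0,14],
    [-1,65.1,117.3,0,0,0,21],
    [-1,86.8,156.4,0,0,0,28],
    [-1,108.5,195.5,0,0,0,35],
    [-1,130.2,234.6,0,0,0,42],
    [-1,151.9,273.7,0,0,0,49],
    [-1,173.6,312.8,0,0,0,56],
    [-1,195.3,351.9,0,0,0,63],
    [-1,217,391,0,0,0,70],
    [-1,238.7,430.1,0,0,0,77],
    [-1,260.4,469.2,0,0,0,84],
  ],
)

```text
time: 2.15
tcp_pos: [0.4586, -0.1486, 0.215]
tool_rot: [1.977, 2.44, -0.0]
wrist_force: [0.6, -0.2, -0.3]
width: 0.0917
```

Request:
move_arm(
  series=[
    [-1,21.7,38.9,0,0,0,6.5],
    [-1,43.4,77.8,-10,0,0,13],
    [-1,65.1,116.7,-20,0,0,19.5],
    [-1,86.8,155.6,-30,0,0,26],
    [-1,108,194.6,-40,0,0,31.8],
    [-1,108,194.6,-50,0,0,31.8],
    [-1,108,194.6,-60,0,0,31.8],
    [-1,108,194.6,-60,0,0,31.8],
  ],
)

```text
time: 2.95
tcp_pos: [0.5646, 0.0429, 0.1529]
tool_rot: [-1.242, -2.883, 0.004]
wrist_force: [0.4, -0.7, -0.1]
width: 0.0921
```

Run:
```python
from h import *
from scipy.spatial.transform import Rotation as Ro
np.set_printoptions(precision=4,suppress=True)
st=status.state(); print(st["tcp_pos"],Ro.from_rotvec(st["tool_rot"]).as_matrix(),st["time"],st["wrist_force"])
m=camera_model("wrist"); im=snapshot("wrist"); np.save("pics/w1.npy",im); import pickle; pickle.dump(m,open("pics/w1.pkl","wb"))
print(np.array(m["pose"]))
cv2.imwrite("pics/w1.png",cv2.resize(im[:,:,::-1],(800,600),interpolation=cv2.INTER_CUBIC))
```

```text
[0.5646 0.0429 0.1529] [[-0.6868  0.7269 -0.0032]
 [ 0.7269  0.6868 -0.0012]
 [ 0.0013 -0.0032 -1.    ]] 2.95 [ 0.3736 -0.7057 -0.1336]
[[ 0.7267  0.6659  0.1689  0.5172]
 [ 0.6869 -0.7034 -0.1825  0.0936]
 [-0.0027  0.2486 -0.9686  0.3228]
 [ 0.      0.      0.      1.    ]]
```

View pics/w1.png

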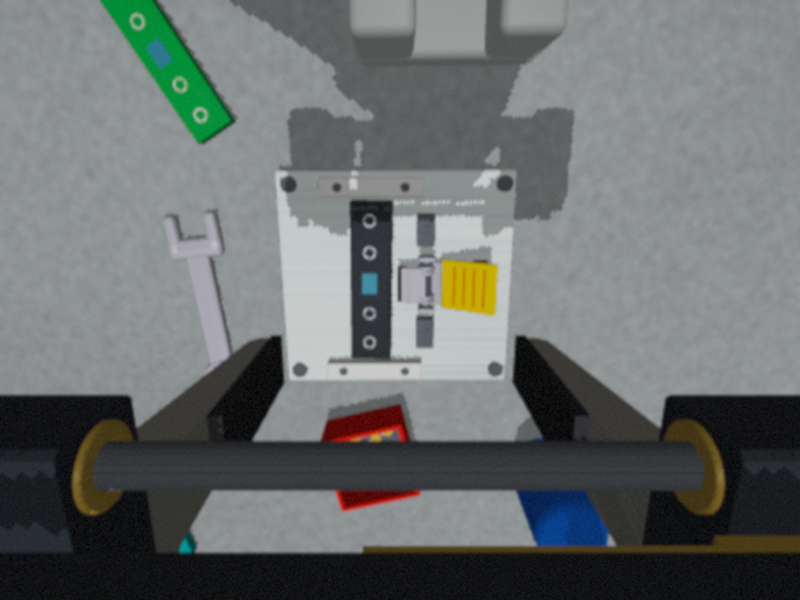

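The picture shows the nest square in view. The strip is at (370,282), the tab at (469,286) and the stops at (426,230) and (426,332). I'll refine from a zoomed crop.

Run:
```python
import cv2, numpy as np
t=np.load("pics/w1.npy")[:,:,::-1]
cv2.imwrite("pics/w1c.png",cv2.resize(t[105:247,172:334],None,fx=4.2,fy=4.2,interpolation=cv2.INTER_CUBIC))
```

```text
(no output)
```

View pics/w1c.png

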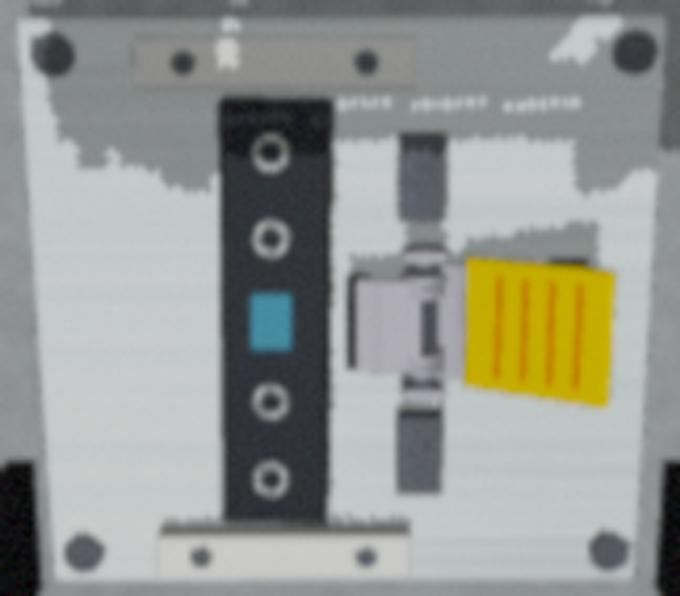

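Run:
```python
from h import *
import pickle
np.set_printoptions(precision=4,suppress=True)
M=pickle.load(open("pics/w1.pkl","rb"))
wc=lambda p:((p[0]+.5)/4.2-.5+172,(p[1]+.5)/4.2-.5+105)
L=np.array([[-100,75],[60,75],[60,-75],[-100,-75]])/1000
W=[ray("wrist",wc(p),.012,M) for p in [(19,17),(664,14),(637,579),(56,580)]]
p,r=fit(W,L); print(p,np.degrees(p[2]));print(r*1000)
R=np.array([[np.cos(p[2]),-np.sin(p[2])],[np.sin(p[2]),np.cos(p[2])]])
Ls=np.array([[-14,55],[14,55],[14,-55],[-14,-55]])/1000
Ws=[ray("wrist",wc(q),.022,M) for q in [(221,98),(333,99),(327,521),(224,521)]]
q,r=fit(Ws,Ls); print(q,np.degrees(q[2]-p[2]),R.T@(q[:2]-p[:2])*1000); print(r*1000)
for name,px,z in (("stop faces L",(398,175),.020),("R",(398,450),.02),("nose edge",(350,320),.022),("tab far edge",(612,335),.042),("tabnear",(466,322),.02)):
    print(name,R.T@(ray("wrist",wc(px),z,M)[:2]-p[:2])*1000)
for x in (-14,):
    print("target",p[:2]+R@np.array([x,0])/1000)
print("tcp in nest",R.T@(status.state()["tcp_pos"][:2]-p[:2])*1000)
```

```text
[0.5777 0.0559 0.763 ] 43.71618266670848
[[-1.0817 -0.5409]
 [ 0.6874  1.4266]
 [ 0.3173 -0.0417]
 [ 0.077  -0.844 ]]
[0.5503 0.0311 0.7401] -1.3134865059739427 [-36.9161   1.0069]
[[-1.0258  0.2278]
 [-0.0464  0.8093]
 [ 1.0772 -0.3591]
 [-0.0051 -0.6781]]
stop faces L [-6.4319 36.5994]
R [ -6.1231 -34.472 ]
nose edge [-18.3962   0.6528]
tab far edge [43.1871  1.277 ]
tabnear [10.9126 -0.4698]
target [0.5675 0.0462]
tcp in nest [-18.1711  -0.8479]
```

Request:
move_arm(
  series=[
    [-1,4.5,5.5,-20,0,0,0.3],
    [-1,4.5,5.5,-50,0,0,0.3],
    [-1,4.5,5.5,-80,0,0,0.3],
    [-1,4.5,5.5,-100,0,0,0.3],
    [-1,4.5,5.5,-104,0,0,0.3],
    [-1,4.5,5.5,-104,0,0,0.3],
  ],
)

```text
time: 3.6
tcp_pos: [0.5705, 0.0489, 0.0509]
tool_rot: [1.235, 2.888, -0.001]
wrist_force: [-0.2, 0.4, 0.5]
width: 0.0919
```

```bash
cat >> h.py <<'E'
from scipy.spatial.transform import Rotation as Ro
def look(tag,cams=("wrist","scene")):
    np.set_printoptions(precision=4,suppress=True)
    st=status.state(); R=Ro.from_rotvec([0,0,np.radians(43.7)]).as_matrix()
    print("t",st["time"],"tcp nest",R.T@(st["tcp_pos"]-[.577,.0557,0])*1000,"F nest",R.T@st["wrist_force"],"w",st["width"]); print(Ro.from_rotvec(st["tool_rot"]).as_matrix()[:,1:])
    for c in cams:
        im=snapshot(c); np.save(f"pics/{tag}_{c}.npy",im); im=im[:,:,::-1]
        if c=="scene": im=cv2.resize(im[150:250,200:320],None,fx=6,fy=6,interpolation=cv2.INTER_CUBIC)
        elif c=="top": im=cv2.resize(im[140:260,200:330],None,fx=5,fy=5,interpolation=cv2.INTER_CUBIC)
        else: im=cv2.resize(im,(800,600),interpolation=cv2.INTER_CUBIC)
        cv2.imwrite(f"pics/{tag}_{c}.png",im)
E
python3 -c "from h import *; look('a')"
```

```text
t 3.6 tcp nest [-9.4098 -0.3713 50.9478] F nest [0.1044 0.4594 0.5404] w 0.09193345292329798
[[ 0.7231 -0.    ]
 [ 0.6907 -0.0005]
 [-0.0003 -1.    ]]
```

View pics/a_wrist.png

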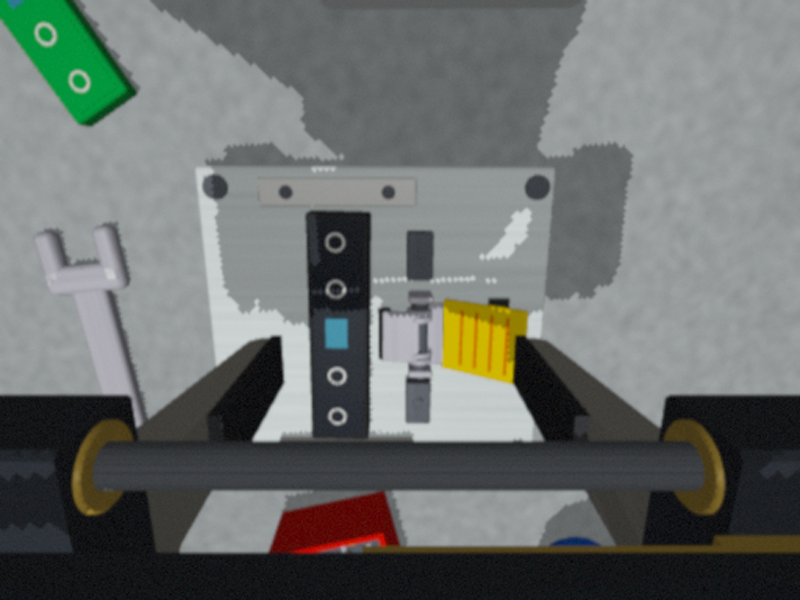

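View pics/a_scene.png

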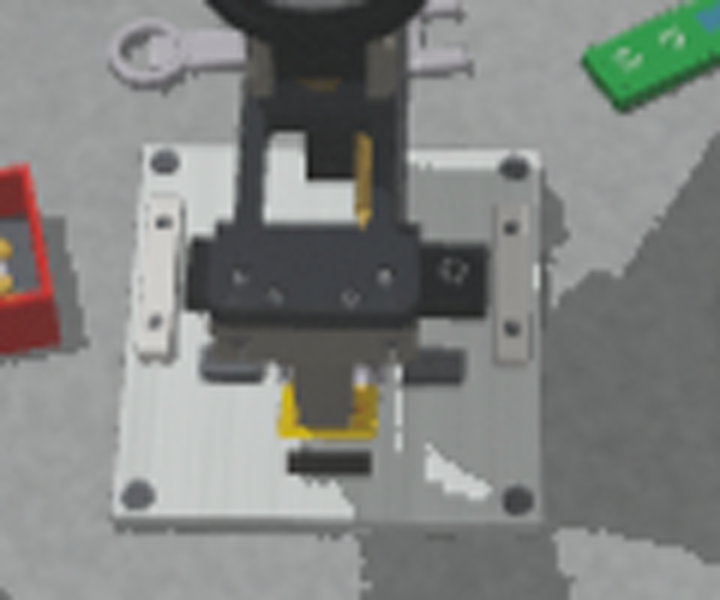

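Request:
move_arm(
  series=[
    [-1,-1.5,-1.4,0,0,0,0],
    [-1,-1.5,-1.4,-4,0,0,0],
    [-1,-1.5,-1.4,-8,0,0,0],
    [-1,-1.5,-1.4,-12,0,0,0],
    [-1,-1.5,-1.4,-16,0,0,0],
    [-1,-1.5,-1.4,-20,0,0,0],
    [-1,-1.5,-1.4,-24,0,0,0],
    [-1,-1.5,-1.4,-28,0,0,0],
    [-1,-1.5,-1.4,-30,0,0,0],
  ],
)

```text
time: 4.6
tcp_pos: [0.5694, 0.0491, 0.0205]
tool_rot: [1.232, 2.889, 0.002]
wrist_force: [1.3, 0.4, 2.9]
width: 0.0915
```

```bash
python3 -c "from h import *; look('b')"
```

```text
t 4.6 tcp nest [-10.0695   0.4764  20.451 ] F nest [ 1.2697 -0.5936  2.9202] w 0.09148659640603703
[[ 0.7217  0.001 ]
 [ 0.6922  0.0006]
 [ 0.0012 -1.    ]]
```

View pics/b_wrist.png

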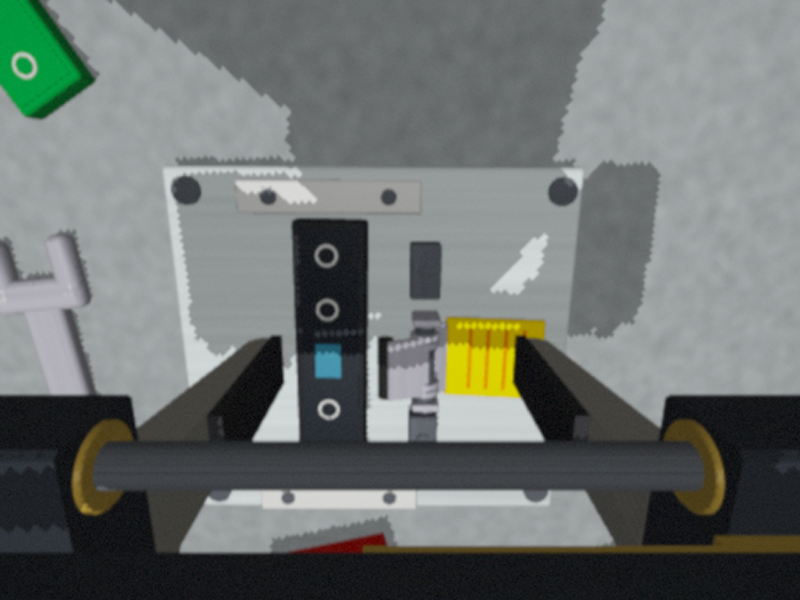

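View pics/b_scene.png

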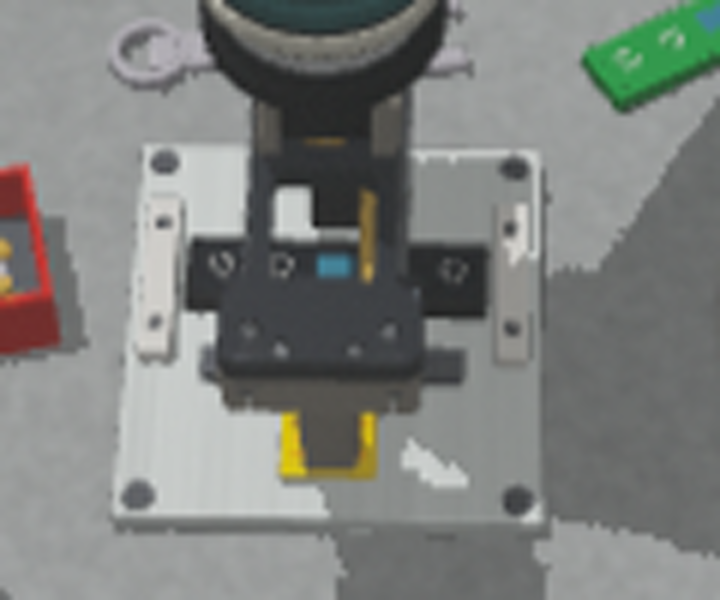

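The tab is mostly down at about 3 N, and the strip has not moved. I'll go down the last few millimetres and start pushing by closing the fingers and shifting the hand together, so the tab finger stays put.

Request:
move_arm(
  series=[
    [-1,0,0,-2,0,0,0],
    [-1,0,0,-3.8,0,0,0],
    [-0.95,0.7,0.7,-3.8,0,0,0],
    [-0.91,1.4,1.4,-3.8,0,0,0],
    [-0.87,2.2,2.1,-3.8,0,0,0],
    [-0.83,2.9,2.8,-3.8,0,0,0],
    [-0.78,3.6,3.5,-3.8,0,0,0],
    [-0.74,4.3,4.1,-3.8,0,0,0],
  ],
)

```text
time: 5.5
tcp_pos: [0.5728, 0.0524, 0.0167]
tool_rot: [-1.233, -2.889, 0.002]
wrist_force: [-0.9, -1.2, 4.5]
width: 0.0799
```

```bash
python3 -c "from h import *; look('c')"
```

```text
t 5.5 tcp nest [-5.2798  0.5104 16.6905] F nest [-1.5216 -0.2554  4.4528] w 0.07994336557384163
[[ 0.7219 -0.0009]
 [ 0.692  -0.0007]
 [-0.0011 -1.    ]]
```

View pics/c_wrist.png

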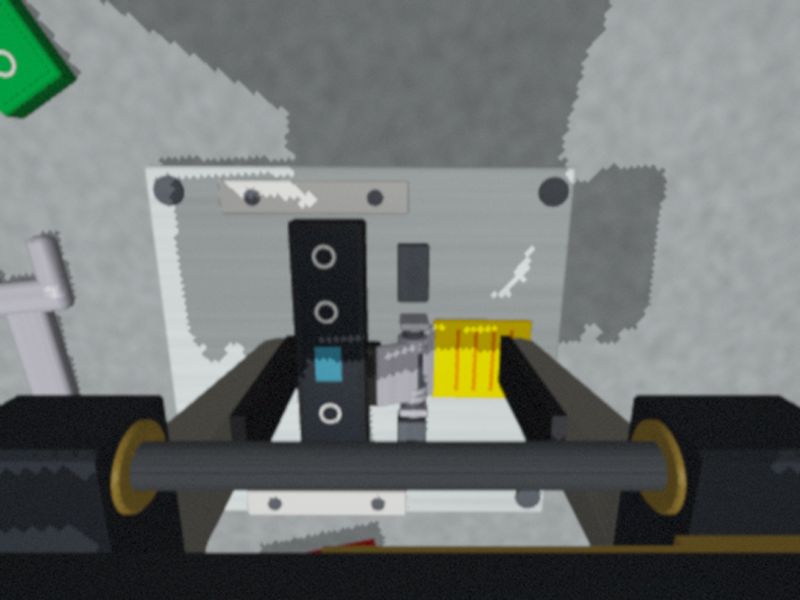

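View pics/c_scene.png

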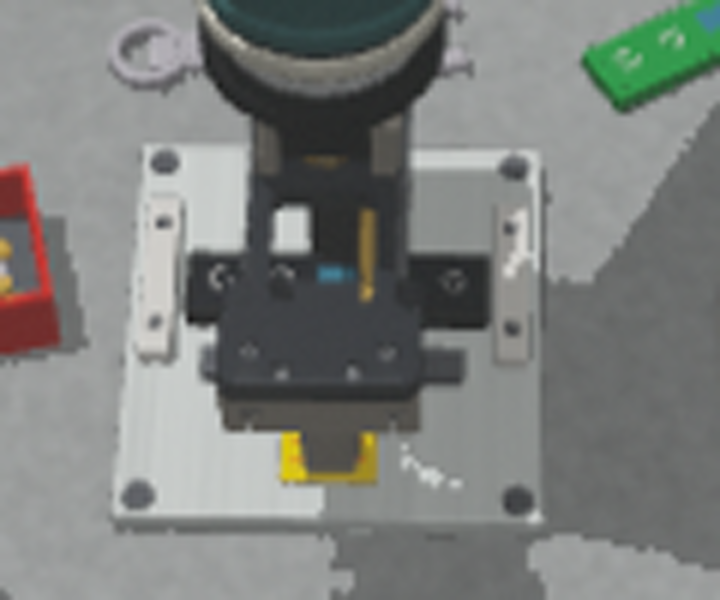

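Request:
move_arm(
  series=[
    [-0.7,0.7,0.7,0,0,0,0],
    [-0.66,1.4,1.4,0,0,0,0],
    [-0.62,2.1,2.0,0,0,0,0],
    [-0.58,2.8,2.7,0,0,0,0],
    [-0.54,3.3,3.2,0,0,0,0],
    [-0.54,3.3,3.2,0,0,0,0],
  ],
)

```text
time: 6.2
tcp_pos: [0.5762, 0.0556, 0.0166]
tool_rot: [-1.233, -2.889, 0.001]
wrist_force: [-1.5, -2.1, 4.7]
width: 0.0708
```

```bash
python3 -c "from h import *; look('d')"
```

```text
t 6.2 tcp nest [-0.6625  0.4684 16.636 ] F nest [-2.5451 -0.5204  4.7209] w 0.0707877201322124
[[ 0.722  -0.0008]
 [ 0.6919 -0.0006]
 [-0.0009 -1.    ]]
```

View pics/d_wrist.png

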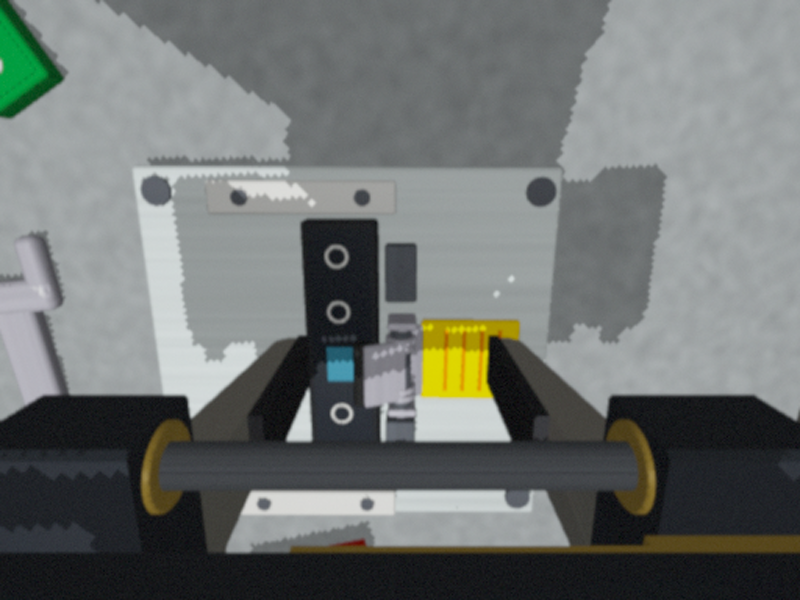

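Request:
move_arm(
  series=[
    [-0.52,0.4,0.4,0,0,0,0],
    [-0.5,0.8,0.7,0,0,0,0],
    [-0.49,1.1,1.1,0,0,0,0],
    [-0.49,1.1,1.1,0,0,0,0],
  ],
)

```text
time: 6.7
tcp_pos: [0.5771, 0.0565, 0.0166]
tool_rot: [-1.233, -2.889, 0.002]
wrist_force: [-3.6, -3.7, 5.9]
width: 0.068
```

```bash
python3 -c "from h import *; look('e')"
```

```text
t 6.7 tcp nest [ 0.6204  0.5167 16.6281] F nest [-5.1389 -0.1922  5.8667] w 0.06803514724589088
[[ 0.7221 -0.0012]
 [ 0.6918 -0.001 ]
 [-0.0015 -1.    ]]
```

View pics/e_wrist.png

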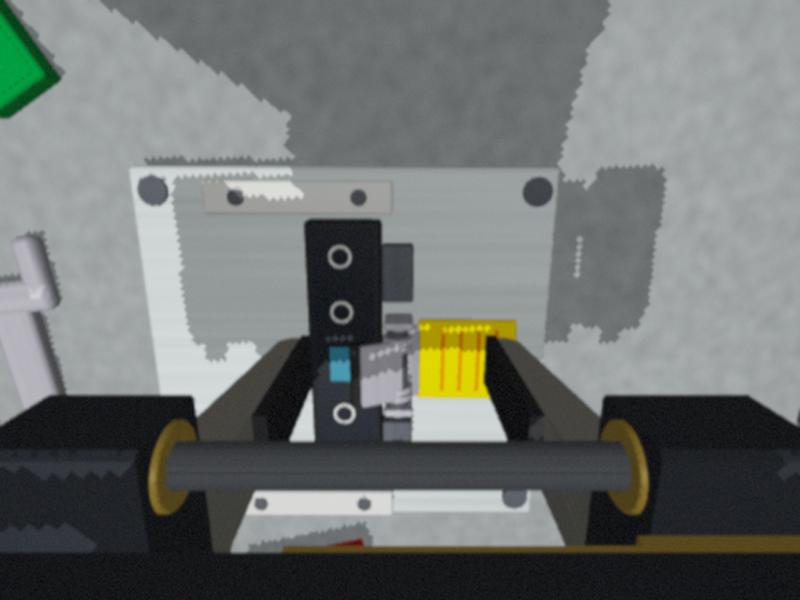

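View pics/e_scene.png

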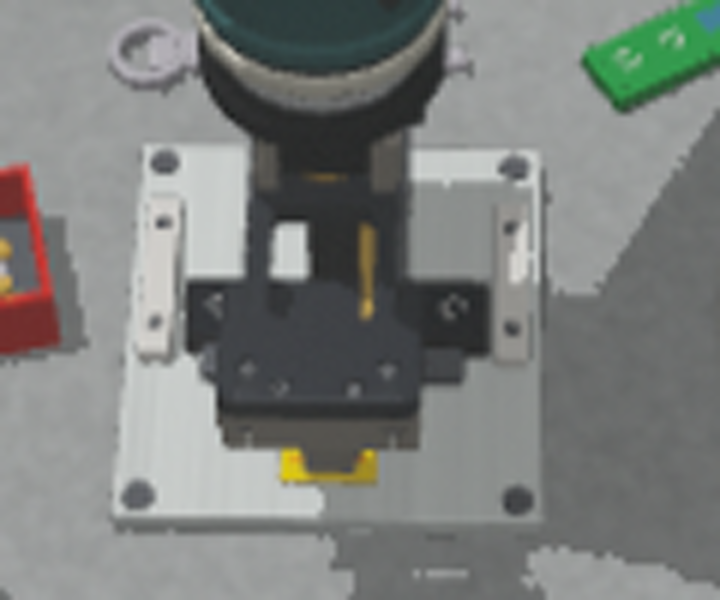

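Request:
move_arm(
  series=[
    [-0.49,0.4,0.4,0,0,0,0],
    [-0.48,0.7,0.7,0,0,0,0],
    [-0.48,0.7,0.7,0,0,0,0],
  ],
)

```text
time: 7.1
tcp_pos: [0.577, 0.0563, 0.0165]
tool_rot: [-1.233, -2.887, 0.005]
wrist_force: [-5.0, -4.5, 7.3]
width: 0.0682
```

Request:
move_arm(
  series=[
    [-0.48,0.7,0.7,0,0,0,0],
    [-0.48,1.4,1.4,0,0,0,0],
    [-0.48,2.1,2.1,0,0,0,0],
    [-0.48,2.1,2.1,0,0,0,0],
    [-0.48,2.1,2.1,0,0,0,0],
  ],
)

```text
time: 7.6
tcp_pos: [0.577, 0.0564, 0.0163]
tool_rot: [-1.233, -2.884, 0.014]
wrist_force: [-10.0, -7.9, 12.6]
width: 0.0678
```

```bash
python3 -c "from h import *; look('f',('wrist','scene','top'))
"
python3 - <<'E'
import cv2,numpy as np
a=np.load('pics/f_wrist.npy')[120:330,120:380,::-1]
cv2.imwrite('pics/f_wc.png',cv2.resize(a[:165],None,fx=3,fy=3,interpolation=cv2.INTER_CUBIC))
E
```

```text
t 7.6 tcp nest [ 0.4599  0.4822 16.2794] F nest [-12.7126   1.2396  12.6482] w 0.06782386827133825
[[ 0.7229 -0.0076]
 [ 0.6909 -0.0061]
 [-0.0097 -1.    ]]
```

View pics/f_wc.png

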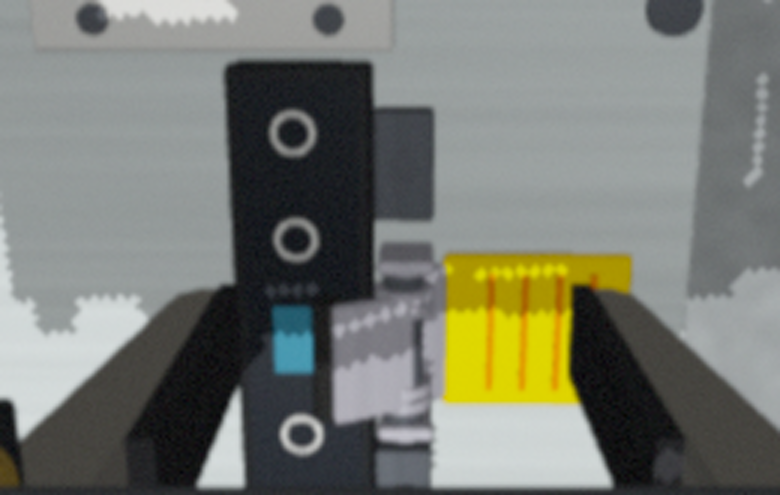

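View pics/f_scene.png

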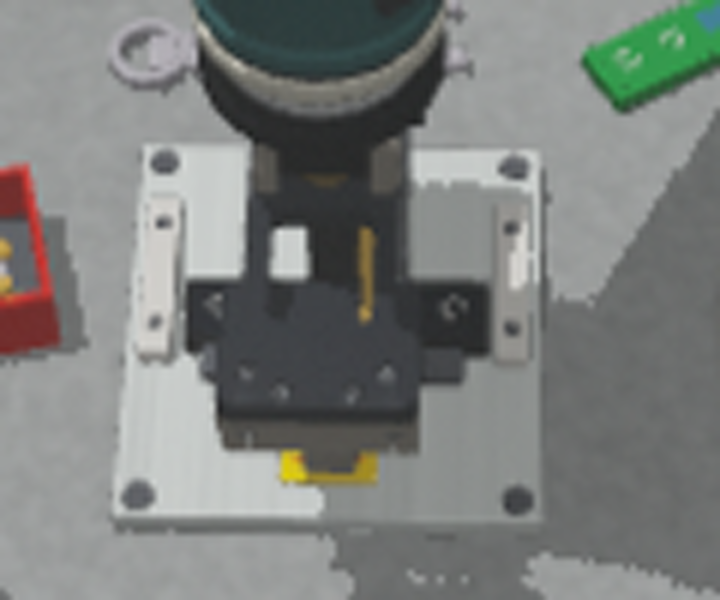

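View pics/f_top.png

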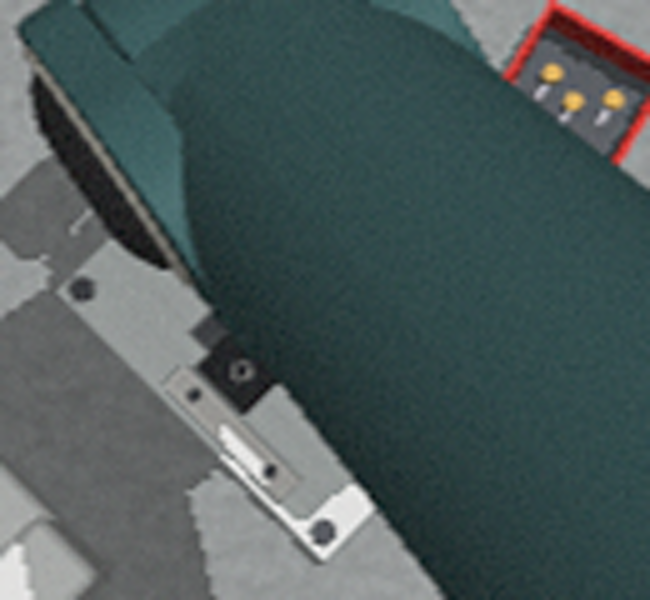

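Run:
```python
from h import *
np.set_printoptions(precision=2,suppress=True)
im=np.load("pics/f_scene.npy").astype(float).sum(2)
M=camera_model("scene"); R=Ro.from_rotvec([0,0,np.radians(43.7)]).as_matrix()
P=np.array(M["pose"])
def proj(x,y,z):
    w=R@np.array([x,y,z])/1000+[.577,.0557,0]; c=P[:3,:3].T@(w-P[:3,3]); return c[0]/c[2]*M["fx"]+M["cx"],c[1]/c[2]*M["fy"]+M["cy"]
# scan along nest x at several y; find rear edge of strip at z=22 (bright->dark), and far plate edge for reference
from scipy.ndimage import map_coordinates
for n,ys in (("f",(-50,-46,-42,36,40,44,48,52)),):
    for y in ys:
        xs=np.arange(-50,-20,.25); uv=np.array([proj(x,y,22) for x in xs])
        v=map_coordinates(im,[uv[:,1],uv[:,0]],order=1); g=np.gradient(np.convolve(v,np.ones(5)/5,'same'))[6:-6]
        xs2=np.arange(-115,-85,.25); uv=np.array([proj(x,y,12) for x in xs2]); v2=map_coordinates(im,[uv[:,1],uv[:,0]],order=1); g2=np.gradient(np.convolve(v2,np.ones(5)/5,'same'))[6:-6]
        print(y,"rear edge",xs[6:-6][np.argmin(g)],"plate rear",xs2[6:-6][np.argmax(g2)])
```

```text
-50 rear edge -32.5 plate rear -99.25
-46 rear edge -32.5 plate rear -113.5
-42 rear edge -32.5 plate rear -109.0
36 rear edge -31.25 plate rear -97.75
40 rear edge -31.25 plate rear -98.0
44 rear edge -31.5 plate rear -98.0
48 rear edge -31.5 plate rear -98.0
52 rear edge -31.5 plate rear -98.25
```

The strip is seated. Its rear edge is the same distance from the plate's rear edge on both sides (66.7 and 66.6 mm), and the push force rose to about 13 N with no further motion. Next I'll back the pushing finger off while still holding the tab down.

Request:
move_arm(
  series=[
    [-0.48,-0.7,-0.7,0,0,0,0],
    [-0.48,-1.4,-1.4,0,0,0,0],
    [-0.48,-2.2,-2.1,0,0,0,0],
    [-0.51,-2.6,-2.5,0,0,0,0],
    [-0.55,-2.9,-2.8,0,0,0,0],
    [-0.58,-2.9,-2.8,0,0,0,0],
    [-0.58,-2.9,-2.8,0,0,0,0],
  ],
)

```text
time: 8.45
tcp_pos: [0.5777, 0.0571, 0.0168]
tool_rot: [1.233, 2.889, 0.0]
wrist_force: [-1.7, -2.5, 4.3]
width: 0.0724
```

```bash
python3 -c "from h import *; look('g',('wrist','scene'))
"
python3 - <<'E'
import cv2,numpy as np
a=np.load('pics/g_wrist.npy')[120:330,120:380,::-1]
cv2.imwrite('pics/g_wc.png',cv2.resize(a[:165],None,fx=3,fy=3,interpolation=cv2.INTER_CUBIC))
E
```

```text
t 8.45 tcp nest [ 1.4929  0.5787 16.8148] F nest [-2.9378 -0.608   4.3242] w 0.0724423267550411
[[ 0.7218  0.0003]
 [ 0.6921  0.0001]
 [ 0.0003 -1.    ]]
```

View pics/g_wc.png

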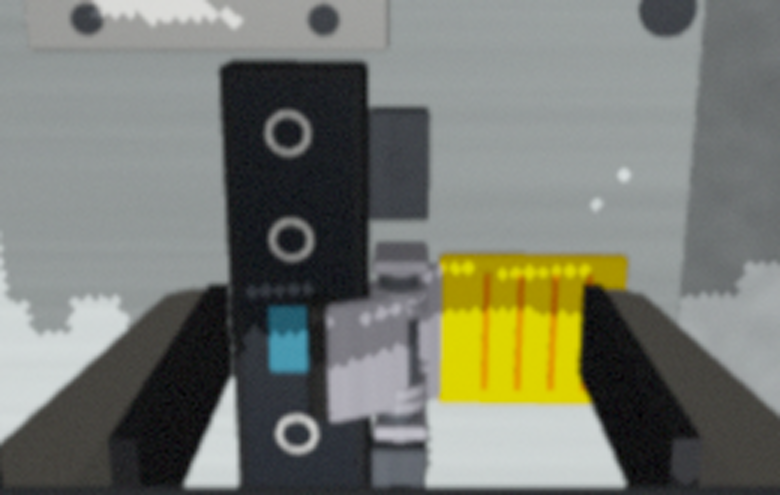

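View pics/g_scene.png

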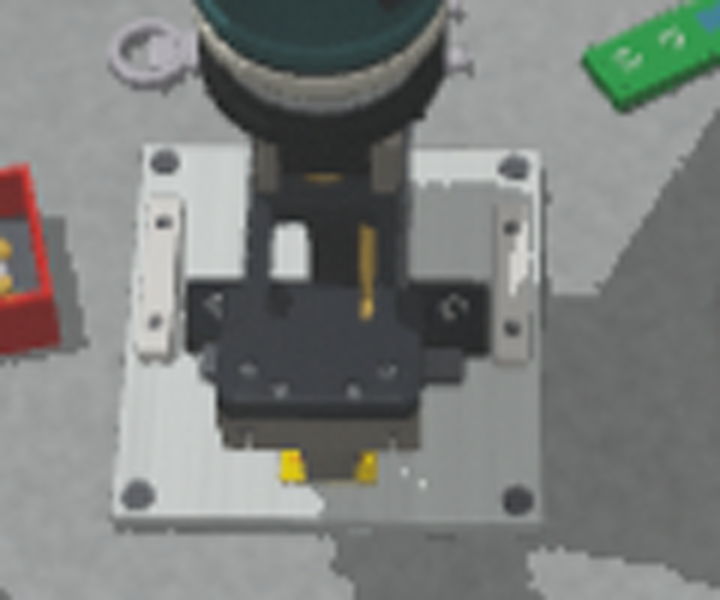

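Request:
move_arm(
  series=[
    [-0.58,-0.8,-0.7,0,0,0,0],
    [-0.58,-1.5,-1.4,0,0,0,0],
    [-0.58,-1.8,-1.7,0,0,0,0],
    [-0.58,-1.8,-1.7,0,0,0,0],
  ],
)

```text
time: 8.95
tcp_pos: [0.5767, 0.0564, 0.0173]
tool_rot: [1.231, 2.889, 0.004]
wrist_force: [1.6, 1.6, 3.4]
width: 0.0724
```

```bash
python3 -c "from h import *; look('i',('wrist',))
"
python3 - <<'E'
import cv2,numpy as np
a=np.load('pics/i_wrist.npy')[120:330,120:380,::-1]
cv2.imwrite('pics/i_wc.png',cv2.resize(a[:165],None,fx=3,fy=3,interpolation=cv2.INTER_CUBIC))
E
```

```text
t 8.95 tcp nest [ 0.237   0.6824 17.2638] F nest [2.2782 0.0172 3.4408] w 0.0724410909159209
[[ 0.7215  0.0023]
 [ 0.6924  0.0015]
 [ 0.0027 -1.    ]]
```

View pics/i_wc.png

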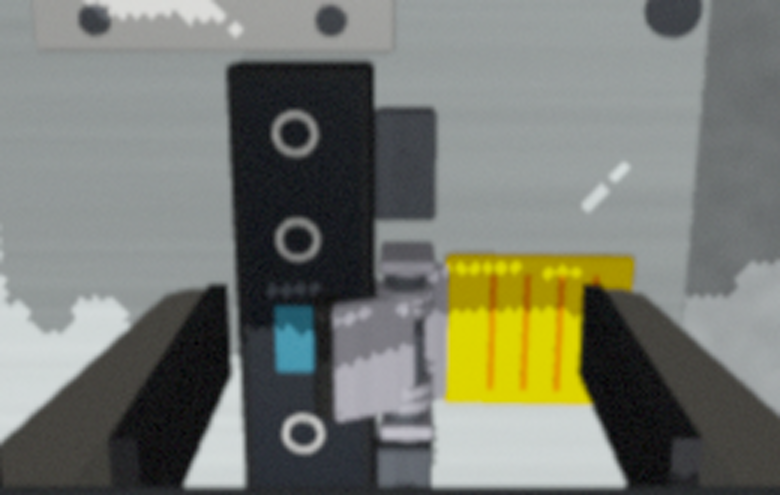

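The force along x has flipped to tab friction only, so the pushing finger is clear of the strip. The strip still touches its stop. Now I'll lift straight up.

Request:
move_arm(
  series=[
    [-0.58,0,0,2,0,0,0],
    [-0.58,0,0,4,0,0,0],
    [-0.58,0,0,6,0,0,0],
    [-0.58,0,0,9,0,0,0],
    [-0.58,0,0,12,0,0,0],
    [-0.58,0,0,16,0,0,0],
    [-0.58,0,0,22,0,0,0],
    [-0.58,0,0,35,0,0,0],
    [-0.58,0,0,55,0,0,0],
    [-0.58,0,0,85,0,0,0],
    [-0.58,0,0,125,0,0,0],
    [-0.58,0,0,135,0,0,0],
  ],
)

```text
time: 10.2
tcp_pos: [0.5779, 0.0561, 0.1567]
tool_rot: [1.23, 2.884, 0.005]
wrist_force: [0.9, -0.1, -0.5]
width: 0.0728
```

```bash
python3 -c "from h import *; look('j',('wrist','scene'))
"
python3 - <<'E'
import cv2,numpy as np
a=np.load('pics/j_wrist.npy')[100:250,172:334,::-1]
cv2.imwrite('pics/j_wc.png',cv2.resize(a,None,fx=4,fy=4,interpolation=cv2.INTER_CUBIC))
E
```

```text
t 10.2 tcp nest [  0.9142  -0.3007 156.6573] F nest [ 0.5941 -0.648  -0.5471] w 0.07283363580415657
[[ 0.7217  0.0067]
 [ 0.6922  0.0004]
 [ 0.0051 -1.    ]]
```

View pics/j_wc.png

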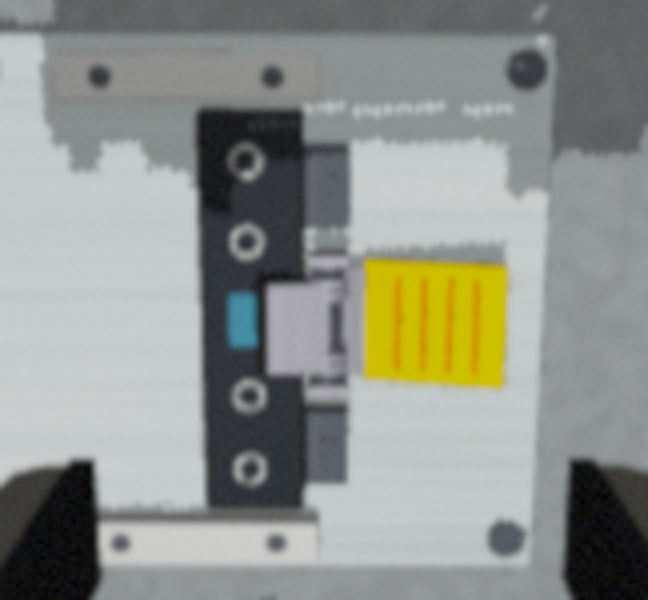

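View pics/j_scene.png

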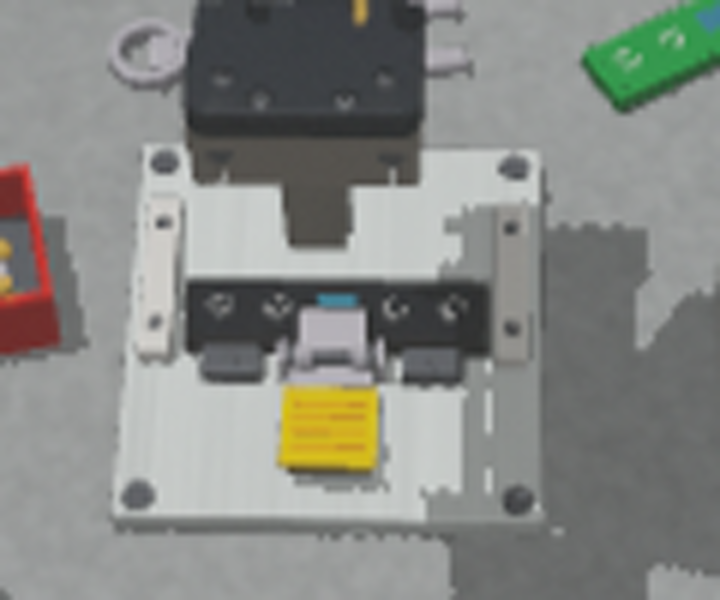

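Both stops touch the strip's far edge, at crop pixels (303,185) and (304,440). The jaw rests on the strip and the tab is half up. I'll do one last numeric check of squareness, then hand in.

Run:
```python
from h import *
from scipy.ndimage import map_coordinates
im=np.load("pics/j_scene.npy").astype(float).sum(2)
M=camera_model("scene"); R=Ro.from_rotvec([0,0,np.radians(43.7)]).as_matrix(); P=np.array(M["pose"])
def proj(x,y,z):
    w=R@np.array([x,y,z])/1000+[.577,.0557,0]; c=P[:3,:3].T@(w-P[:3,3]); return c[0]/c[2]*M["fx"]+M["cx"],c[1]/c[2]*M["fy"]+M["cy"]
def edge(y,x0,x1,z,sg):
    xs=np.arange(x0,x1,.25); uv=np.array([proj(x,y,z) for x in xs]); v=map_coordinates(im,[uv[:,1],uv[:,0]],order=1)
    g=sg*np.gradient(np.convolve(v,np.ones(5)/5,'same'))[6:-6]; return xs[6:-6][np.argmax(g)]
for y in (-50,-40,-30,30,40,50): print(y,"strip rear",edge(y,-50,-20,22,-1),"plate front",edge(y,50,66,12,-1))
print(status.state()["time"],status.state()["wrist_force"])
print(arm.finish_job())
```

```text
-50 strip rear -32.5 plate front 60.75
-40 strip rear -32.5 plate front 60.5
-30 strip rear -32.75 plate front 60.5
30 strip rear -31.25 plate front 61.75
40 strip rear -31.25 plate front 61.5
50 strip rear -31.5 plate front 61.25
10.3 [-0.00853013  0.24922888 -0.43546299]
the job is handed in; nothing more can be done
None
```

The strip is home and square against both stops with the jaw closed on it, and I handed the job in at about 10.3 s. Nothing reported a verdict.

**What I did:** One fingertip held the yellow tab down at about 4 N. The other pushed the black strip flat under the raised jaw until it stopped moving, with the force along the push rising to about 13 N. I backed the pushing finger off while the tab was still down, then lifted straight up so the jaw closed, and moved clear.

**Last checks:**
- **Position and squareness:** In the final pictures the strip's far edge meets both stops. Its rear edge stays 92.7–93.2 mm from the plate's front edge along its whole length, so it is square within what the camera can resolve.
- **Clip:** The jaw is resting on the strip and the tab is half up.
- **Robot:** The fingers are about 155 mm above the bench, and the force reading is near zero.

**Disagreement:** The rear edge measured about −32 mm in nest x against the nominal −34 mm. The plate edges in the same picture also read about 1 mm too far in x. The difference is within the stated calibration error of about 2 mm, and contact with the stops is visible.

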